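# Sweep loose paint-jar caps into the parts bay

## Robot

A 6-joint arm with a two-finger parallel gripper is mounted at the origin on the work surface. World frame = base frame: x ahead of the robot, y to its left, z up, the work surface at z = 0. Lengths are in m, angles in degrees, forces in N, time in s.
With the tool pointing down it reaches from about 0.35 to 0.875 m from the base axis. Payload 15.5 kg.
Tool frame: the origin (TCP) lies on the centre line of the jaws, within the pads' length; the fingertips stand 14 mm ahead of it and the grasp point (between the pads) lies 5 mm behind it (env.finger_overhang is the distance from the TCP to the fingertips, in m); z points along the fingers, y is the line along which they close (so a half turn about z gives the same grasp; the last joint's range is limited). The gripper opens to 85 mm and grips with 20 to 120 N. Pads are 22 mm wide; open, the fingers measure 114 mm over their backs; the gripper's body (76 mm by 85 mm) begins 54 mm behind the grasp point. The pads swing forward as they close: fully open they stand 13 mm farther back than shut.
Start: joints at [64.887, 28.281, 77.091, -0, 74.628, -5.472], TCP at [0.21, 0.589, 0.245] pointing down, gripper open.
Joint ranges: [-166.48, 166.48], [-47.26, 123.95], [12.59, 153.08], [-70.14, 250.14], [6.76, 159.57], [-176.63, 176.63]. Speed limits (degrees/s): [108.29, 108.29, 147.25, 172.46, 172.46, 172.46].

## Interface

Orientations are given as [roll, pitch, yaw] about the fixed x, y, z axes, in that order (R = Rz(yaw) Ry(pitch) Rx(roll)).
In Python, from workcell import env, solve_ik, cams, workorder gives the robot as it stands. Calls block until the motion is done:
- env.move_pose(position, orientation): joint-space move of the TCP to a pose.
- env.move_l(position, frame=None, max_speed=0.15): straight line of the TCP; frame=None keeps the orientation; max_speed is the mean speed in m/s.
- env.set_joints(angles): joint-space move.
- env.command_gripper(opening, grasp_force=None): finger opening in m; grasp_force is the grip in N (None keeps the last); returns when the fingers have stopped.
- env.dwell(seconds).
- solve_ik(position, orientation): joint angles nearest the present ones, or None.
- cams.capture(name): name is "scene" or "side" or "wrist"; returns a dict with "color" (420x560x3 uint8, blue, green, red), "fx", "fy", "cx", "cy" (pixels), "dist" ([k1, k2, p1, p2, k3] as OpenCV has them; the pictures are not rectified), "rvec" (rotation vector, rad) and "tvec" (3), from world to camera coordinates, as OpenCV has them. Camera axes: x right, y down, z forward; pixel columns grow to the right and rows downward; lengths in m; the calibration is good to about 2 mm. A picture is of the moment at which its call begins. There is no depth.
A pose or a line that the arm cannot do raises env.MotionError and nothing moves.
- workorder.close_job(): hands the job in; it is judged then, once.
Readings, each from a call of its own:
- env.read_clock(): time.
- env.read_joint_pos(): joint angles.
- env.read_qvel(): joint speeds.
- env.read_tau(): joint torques, N m.
- env.read_position(): TCP position.
- env.read_eef_rot(): TCP orientation.
- env.read_ft_force(): force on the tool from outside, world axes, zero at the start.
- env.read_moment(): the same for the moment, N m.
- env.read_grip_width(): finger opening in m.
- env.read_gripper_force(): force on a finger pad.
Only numpy, scipy, OpenCV 4.12 (cv2) and the standard library are available. Lean on these libraries where they do the work, as an engineer would, in place of code of your own. Each camera call takes 0.05 s, during which the arm holds its last target. There are 200 camera calls.

## Task

With the fingertips, sweep the three loose orange jar caps across the bench, through the open mouth of the wooden three-sided bay, until each lies flat and completely inside it. Keep the caps sliding on the bench: do not pick them up or lift them, and do not flick them. Leave the jars, tape, brush, bottle and mug standing or lying where they are, then take the hand clear.

Things in the scene. Friction and masses are not known exactly. Their poses are not given: they have to be found in the camera images.
- cap_a: loose screw cap of a paint jar: orange ribbed plastic disc with a yellow top, 38 mm diameter (ribs included), 16 mm high, about 15 g, lying flat on the bench. Origin: centre of its underside; z up. Slides freely when pushed from the side.
- cap_b: loose screw cap of a paint jar: orange ribbed plastic disc with a yellow top, 38 mm diameter (ribs included), 16 mm high, about 15 g, lying flat on the bench. Origin: centre of its underside; z up. Slides freely when pushed from the side.
- cap_c: loose screw cap of a paint jar: orange ribbed plastic disc with a yellow top, 38 mm diameter (ribs included), 16 mm high, about 15 g, lying flat on the bench. Origin: centre of its underside; z up. Slides freely when pushed from the side.
- bay: three-sided brown wooden bay fixed to the bench; its floor is the bench itself (white liner, no step). Inside 150 mm along its x, 120 mm along its y; walls 12 mm thick, 30 mm high on the +x, -x and +y sides; the whole -y side is the open mouth. Origin: centre of the inside floor, at bench level: mouth line at y = -0.060, back wall's inner face at y = +0.060. Cannot be moved.
- jar_red: red plastic paint jar with a black cap and paper label, 44 mm diameter, 56 mm high, about 90 g, standing loose on the bench; not to be moved. Origin: centre of its underside. It may stand among the caps.
- jar_blue: blue plastic paint jar with a black cap and paper label, 44 mm diameter, 56 mm high, about 90 g, standing loose on the bench; not to be moved. Origin: centre of its underside.
- jar_green: green plastic paint jar with a black cap and paper label, 44 mm diameter, 56 mm high, about 90 g, standing loose on the bench; not to be moved. Origin: centre of its underside.
- tape: roll of tan tape lying flat, 90 mm outer and 72 mm inner diameter, 24 mm high, loose; not to be moved. Origin: centre of its underside.
- brush: flat brush with a wooden handle, 190 mm long, lying loose along its own x axis, bristles to +x; not to be moved. Origin: underside near its middle.
- bottle: white bottle with a blue label and black cap, 52 mm diameter, 150 mm high, standing loose; not to be moved. Origin: centre of its underside.
- mug: white mug holding five upright brushes, 76 mm diameter, mug 90 mm and brushes about 205 mm high, standing loose; not to be moved. Origin: centre of its underside.
Mind the look-alikes: they are no part of the job. What is shaped like the cap_a but pink or turquoise is not meant.

How it is judged (in metres and radians):
At the end, for the whole second after the job is handed in: All three caps lie flat (within 0.2 rad) and at rest on the bench, completely inside the bay (centre at least 17 mm past the mouth line and between the walls); every bystander is within 15 mm of where it started and not tipped (x of cap_a in the frame of bay between -0.06 and 0.06 m and y of cap_a in the frame of bay between -0.043 and 0.046 m and height (world z) of each of cap_a, cap_b, cap_c below 0.006 m and angle between each of cap_a, cap_b, cap_c, jar_red, jar_blue, jar_green, tape, bottle, mug's own z axis and vertical below 0.2 rad and linear speed of each of cap_a, cap_b, cap_c below 0.02 m/s and x of cap_b in the frame of bay between -0.06 and 0.06 m and y of cap_b in the frame of bay between -0.043 and 0.046 m and x of cap_c in the frame of bay between -0.06 and 0.06 m and y of cap_c in the frame of bay between -0.043 and 0.046 m and distance of each of jar_red, jar_blue, jar_green, tape, bottle, mug, brush from where it was at the start of the episode below 0.015 m); the robot touches nothing.
It fails at once if a cap is lifted more than 12 mm off the bench (height (world z) of any of cap_a, cap_b, cap_c above 0.012 m).
It fails at once if a cap is flicked (moves faster than 0.6 m/s) (linear speed of any of cap_a, cap_b, cap_c above 0.6 m/s).
It fails at once if a paint jar is moved more than 15 mm or tipped (distance of any of jar_red, jar_blue, jar_green from where it was at the start of the episode above 0.015 m or angle between any of jar_red, jar_blue, jar_green's own z axis and vertical above 0.3 rad).
It fails at once if the tape, brush, bottle or mug is moved more than 15 mm or tipped (distance of any of tape, bottle, mug, brush from where it was at the start of the episode above 0.015 m or angle between any of tape, bottle, mug's own z axis and vertical above 0.3 rad).
It also fails if it takes over 64 s, if anything falls off the work surface, if the arm or the gripper's body presses on something with over 40 N, if the wrist force passes 120 N, or if a joint passes its speed limit or range.

## Working session

There is one attempt and no reset: what is moved stays moved. The work goes in short steps, each a Python script; the robot and the scene stay as the last script left them, time stands still between calls to the robot, and variables do not carry over. Pictures are saved under pics/ and viewed, at most 10 in all, crops included, and the job is handed in when it is done.

```bash
mkdir -p pics; ls; python3 - <<'E'
from workcell import env,cams
import cv2
for n in("scene","side"):
    c=cams.capture(n); cv2.imwrite(f"pics/{n}0.png",c["color"])
    R=cv2.Rodrigues(c["rvec"])[0] if hasattr(c["rvec"],'shape') else 0
    print(n,c["fx"],c["dist"],c["rvec"],c["tvec"])
E
```

```text
pics
scene 453.68571420839226 [0.04906192 0.         0.         0.         0.        ] [ 2.07609305  1.16383606 -0.50905895] [-0.33138404 -0.32668026  1.49479352]
side 395.9356439926547 [-0.1133136  0.         0.         0.         0.       ] [ 0.11684102 -2.85722337  1.25417403] [0.60520361 0.05082191 1.05818656]
```

View pics/scene0.png

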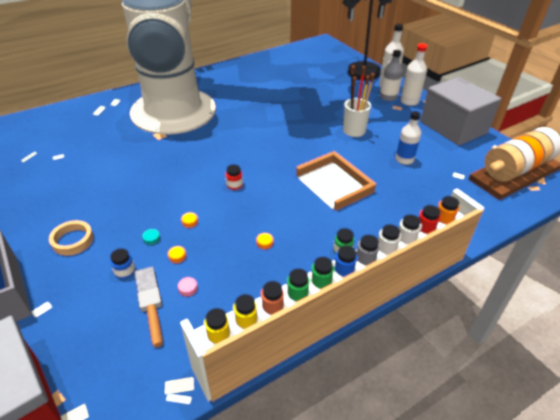

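View pics/side0.png

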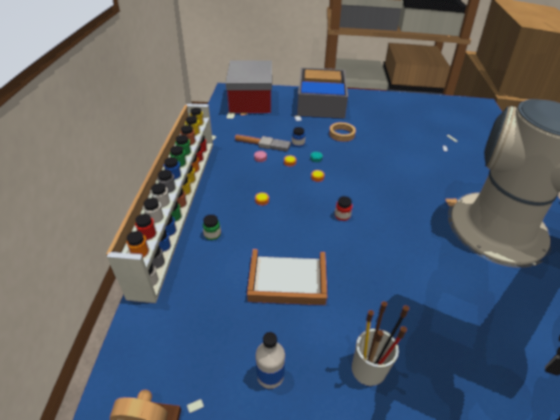

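The scene view shows three orange/yellow caps at about (190,219), (177,254) and (264,240). The look-alikes are turquoise (151,237) and pink (188,287), plus the yellow and orange jar tops in the rack. The bay is at (335,180), with its mouth facing the caps. The side view agrees: caps at (290,160), (317,175), (262,198), and bay at (288,277).

```bash
cat > h.py <<'E'
from workcell import env,cams,solve_ik,workorder
import cv2, numpy as np
def ray(c,px,z):
    K=np.array([[c["fx"],0,c["cx"]],[0,c["fy"],c["cy"]],[0,0,1.]])
    u=cv2.undistortPoints(np.array(px,float).reshape(-1,1,2),K,np.array(c["dist"],float)).reshape(-1,2)
    R=cv2.Rodrigues(np.array(c["rvec"],float))[0]; o=-R.T@np.array(c["tvec"],float).ravel()
    d=np.c_[u,np.ones(len(u))]@R
    return o+d*((z-o[2])/d[:,2])[:,None]
def blobs(c,lo,hi,amin=20,amax=4000):
    m=cv2.inRange(cv2.cvtColor(c["color"],cv2.COLOR_BGR2HSV),np.array(lo),np.array(hi))
    n,_,s,ce=cv2.connectedComponentsWithStats(m)
    return [(ce[i],s[i]) for i in range(1,n) if amin<s[i,4]<amax]
def caps(name,z=.009):
    c=cams.capture(name)
    b=blobs(c,(8,190,170),(34,255,255))
    return [(ray(c,[p],z)[0,:2].round(4),p.round(0),s[4]) for p,s in b]
E
python3 - <<'E'
from h import *
for n in("scene","side"):
    print(n); [print(*x) for x in caps(n)]
    c=cams.capture(n)
    m=blobs(c,(0,0,150),(180,70,255),150)
    for p,s in m:
        q=ray(c,[p],0)[0]
        if 0<q[0]<.9: print("white",p.round(),s[4],q[:2].round(3))
    # hand-read pixels
    P={"scene":{"jr":(234,187,0),"jrtop":(234,171,.056),"jb":(124,275,0),"jbtop":(120,257,.056),"jgtop":(345,237,.056),"tape":(71,238,.012),"turq":(151,237,.016),"pink":(188,287,.016),"brA":(146,270,.01),"brB":(156,343,.01),"bottletop":(414,118,.15),"mug":(356,130,.0),
      "bayTopCorners":None},
     "side":{"jrtop":(344,202,.056),"jbtop":(299,130,.056),"jgtop":(211,220,.056),"tape":(343,131,.012),"turq":(316,156,.016),"pink":(260,156,.016),"brA":(288,147,.01),"brB":(238,139,.01),"bottletop":(270,340,.15)}}[n]
    for k,v in P.items():
        if v: print(k,ray(c,[v[:2]],v[2])[0,:2].round(3))
    x0,y0,x1,y1=(285,140,390,215) if n=="scene" else (235,235,340,315)
    a=c["color"][y0:y1,x0:x1]; cv2.imwrite(f"pics/bay_{n}.png",cv2.resize(a,None,fx=5,fy=5))
    x0,y0,x1,y1=(100,160,290,310) if n=="scene" else (230,115,365,240)
    a=c["color"][y0:y1,x0:x1]; cv2.imwrite(f"pics/caps_{n}.png",cv2.resize(a,None,fx=4,fy=4))
E
```

```text
scene
[0.7558 0.7954] [534. 148.] 279
[0.8249 0.3762] [447. 215.] 177
[ 0.5109 -0.1678] [189. 220.] 134
[ 0.6673 -0.0475] [264. 241.] 154
[ 0.5995 -0.2367] [177. 254.] 174
[ 0.8287 -0.1851] [246. 319.] 234
[ 0.8293 -0.2475] [217. 333.] 234
white [393.  47.] 274 [0.013 0.935]
white [415.  79.] 748 [0.258 0.82 ]
white [473.  85.] 2240 [0.395 0.959]
white [528.  90.] 832 [0.521 1.086]
white [391.  87.] 222 [0.254 0.711]
white [356. 118.] 629 [0.351 0.478]
white [411. 132.] 343 [0.504 0.568]
white [551. 138.] 315 [0.744 0.891]
white [521. 151.] 383 [0.741 0.764]
white [330. 183.] 1512 [0.568 0.215]
white [466. 204.] 430 [0.816 0.456]
white [398. 241.] 712 [0.823 0.224]
white [  6. 266.] 206 [ 0.426 -0.565]
white [147. 287.] 772 [ 0.645 -0.324]
white [312. 286.] 157 [ 0.825 -0.023]
white [187. 284.] 189 [ 0.681 -0.249]
white [287. 297.] 187 [ 0.823 -0.085]
white [261. 310.] 214 [ 0.822 -0.147]
white [ 41. 309.] 155 [ 0.585 -0.522]
white [233. 324.] 236 [ 0.821 -0.21 ]
white [ 14. 369.] 2587 [ 0.696 -0.588]
white [197. 352.] 1190 [ 0.839 -0.294]
white [179. 389.] 578 [ 0.889 -0.352]
white [ 77. 413.] 274 [ 0.836 -0.513]
jr [ 0.448 -0.013]
jrtop [ 0.453 -0.011]
jb [ 0.587 -0.355]
jbtop [ 0.586 -0.35 ]
jgtop [0.788 0.088]
tape [ 0.427 -0.425]
turq [ 0.525 -0.268]
pink [ 0.703 -0.253]
brA [ 0.608 -0.311]
brB [ 0.787 -0.355]
bottletop [0.611 0.436]
mug [0.404 0.435]
side
[ 0.5989 -0.2409] [290. 159.] 43
[ 0.5099 -0.1704] [317. 174.] 49
[ 0.6665 -0.0497] [262. 197.] 65
white [297.  37.] 3281 [ 0.626 -1.414]
white [365.  47.] 915 [ 0.265 -1.31 ]
white [180. 222.] 750 [0.875 0.06 ]
white [287. 275.] 2170 [0.578 0.21 ]
white [273. 358.] 299 [0.592 0.422]
jrtop [0.442 0.003]
jbtop [ 0.575 -0.343]
jgtop [0.776 0.101]
tape [ 0.422 -0.424]
turq [ 0.516 -0.257]
pink [ 0.693 -0.24 ]
brA [ 0.608 -0.308]
brB [ 0.781 -0.341]
bottletop [0.592 0.464]
```

View pics/bay_scene.png

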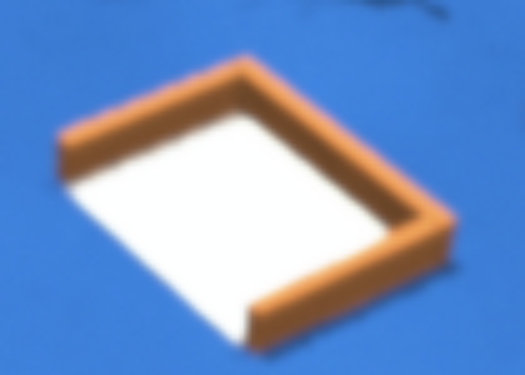

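View pics/caps_scene.png

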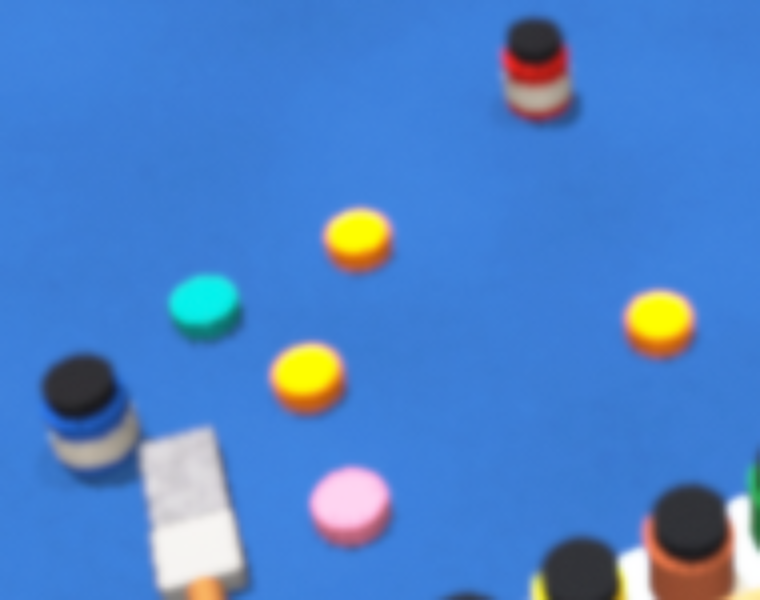

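The bay crop shows the liner and the mouth edge from about (299,178) to (334,210). The walls open towards the caps. The close crop confirms the orange/yellow caps at (190,219), (177,254) and (264,240); the pink and turquoise discs are clearly different. Next I'll fit the bay and look at the approach reach.

```bash
python3 - <<'E'
from h import *
c=cams.capture("scene")
q=lambda x,y,z:ray(c,[(285+x/5,140+y/5)],z)[0,:2].round(4)
for n,a in dict(mouthL=(68,188,0),mouthRout=(248,350,0),topFL=(60,135,.03),topBL=(247,55,.03),topBR=(457,217,.03),topFR_in=(248,307,.03),floorBL=(243,110,0)).items(): print(n,q(*a))
c=cams.capture("side")
m=cv2.inRange(cv2.cvtColor(c["color"],cv2.COLOR_BGR2HSV),np.array((0,0,130)),np.array((180,80,255)))[235:315,235:340]
k,_=cv2.findContours(m,0,1); k=max(k,key=cv2.contourArea); r=cv2.approxPolyDP(k,4,True).reshape(-1,2)+[235,235]
print(r.tolist()); print(ray(c,r,0)[:,:2].round(4))
print(env.read_eef_rot(),env.read_clock(),env.read_grip_width(),env.finger_overhang)
for yaw in(90,-90):
  for p in((.6,-.28,.02),(.51,-.21,.1),(.58,.2,.02)): print(yaw,p,solve_ik(p,[180,0,yaw]))
E
```

```text
mouthL [0.5055 0.1554]
mouthRout [0.6607 0.161 ]
topFL [0.4958 0.1554]
topBL [0.4899 0.285 ]
topBR [0.6607 0.2914]
topFR_in [0.6602 0.1582]
floorBL [0.4991 0.2786]
[[257, 257], [255, 290], [319, 292], [318, 259]]
[[0.6543 0.1626]
 [0.6472 0.2607]
 [0.5015 0.2539]
 [0.5048 0.1561]]
[-1.79988990e+02 -8.53051266e-04  1.60358254e+02] 0.4 0.08549109225260484 0.014
90 (0.6, -0.28, 0.02) [-30.18131702  46.01338363  82.03766607   0.          51.9489503
 -30.18131702]
90 (0.51, -0.21, 0.1) [-28.58365443  33.124814    96.27870248   0.          50.59648352
 -28.58365443]
90 (0.58, 0.2, 0.02) [ 1.34508027e+01  4.34380088e+01  8.96365412e+01 -2.54444375e-14
  4.69254501e+01  1.34508027e+01]
-90 (0.6, -0.28, 0.02) [-3.01813170e+01  4.60133836e+01  8.20376661e+01 -2.54444375e-14
  5.19489503e+01  1.49818683e+02]
-90 (0.51, -0.21, 0.1) [-2.85836544e+01  3.31248140e+01  9.62787025e+01 -2.54444375e-14
  5.05964835e+01  1.51416346e+02]
-90 (0.58, 0.2, 0.02) [ 1.34508027e+01  4.34380088e+01  8.96365412e+01 -2.54444375e-14
  4.69254501e+01 -1.66549197e+02]
```

View pics/bay_side.png

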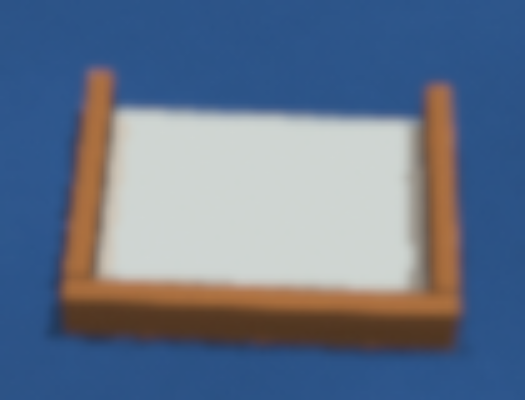

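The side crop shows the mouth corners agreeing with the scene view. The bay centre is about (0.578, 0.217) with a yaw of about 2.2°. First move: go behind cap C with the fingers half-closed as a cradle, and find the bench by guarded descent.

```bash
cat >> h.py <<'E'
O=np.array([.578,.217]); TH=np.radians(2.2)
RB=np.array([[np.cos(TH),-np.sin(TH)],[np.sin(TH),np.cos(TH)]])
W=lambda p:O+RB@np.array(p)          # bay -> world
B=lambda p:RB.T@(np.array(p)-O)      # world -> bay
ROT=[180,0,92.2]
OFF=.025                              # TCP behind cap centre when nested
def line(p,z,v=.1): env.move_l([*W(p),z],max_speed=v)
def sweep(cap,way,zp,zt=.12):         # cap (world), way: cap-centre waypoints in bay frame
    c=B(cap); s=(c[0],c[1]-OFF-.013)
    env.move_pose([*W(s),zt],ROT)
    line(s,zp,.12)
    for w in way: line((w[0],w[1]-OFF),zp,.09)
    w=way[-1]; line((w[0],w[1]-OFF-.02),zp,.08); line((w[0],w[1]-OFF-.02),zt,.2)
E
python3 - <<'E'
from h import *
p=env.read_position(); env.move_l([p[0],p[1],.32],max_speed=.25)
env.command_gripper(.028); print(env.finger_overhang,env.read_grip_width())
for n in [(.667,-.049),(.510,-.169),(.599,-.239)]: print(B(n).round(3))
c=B((.667,-.049)); s=(c[0],c[1]-OFF-.013)
env.move_pose([*W(s),.2],ROT); line(s,.04,.15)
f0=env.read_ft_force(); z=.032
while z>.008:
    line(s,z,.03); f=env.read_ft_force()
    if f[2]-f0[2]>2: break
    z-=.0015
print(z,f0,f,env.read_position(),env.read_clock())
E
```

```text
0.014 0.028417193007324162
[ 0.079 -0.269]
[-0.083 -0.383]
[ 0.003 -0.456]
0.012499999999999989 [0.18779807 0.33753839 0.58367012] [-6.58233387  0.6950598  18.10325966] [ 0.66859355 -0.08699207  0.01369981] 9.2167
```

```bash
python3 - <<'E'
from h import *
sx=B((.667,-.049)); s=(sx[0],sx[1]-OFF-.013)
line(s,.019,.05)
w=[(.04,-.11),(.04,.028)]
for q in [(sx[0],sx[1]+.01)]+w: line((q[0],q[1]-OFF),.019,.09)
line((.04,.028-OFF-.02),.019,.08); line((.04,.028-OFF-.02),.12,.2)
print(env.read_clock(), env.read_ft_force())
for n in("scene","side"):
    for x in caps(n): print(n,x[0],B(x[0]).round(3),x[2])
E
```

```text
14.5167 [-0.26729017  0.588166   -1.61732322]
scene [0.7567 0.7947] [0.201 0.57 ] 278
scene [0.6167 0.2413] [0.04  0.023] 104
scene [0.8245 0.3766] [0.252 0.15 ] 180
scene [ 0.5109 -0.168 ] [-0.082 -0.382] 133
scene [ 0.5995 -0.2367] [ 0.004 -0.454] 174
scene [ 0.8289 -0.1849] [ 0.235 -0.411] 237
scene [ 0.8294 -0.2469] [ 0.233 -0.473] 244
side [ 0.5099 -0.1695] [-0.083 -0.384] 53
side [0.6174 0.2431] [0.04  0.025] 121
```

```bash
python3 - <<'E'
from h import *
sweep((.5105,-.1690),[(-.083,-.37),(-.04,-.15),(-.04,.028)],.019)
print(env.read_clock())
for n in("scene","side"):
    for x in caps(n): print(n,x[0],B(x[0]).round(3),x[2])
E
```

```text
23.4333
scene [0.7563 0.795 ] [0.2   0.571] 278
scene [0.5372 0.2393] [-0.04   0.024] 95
scene [0.6168 0.2422] [0.04  0.024] 103
scene [0.8247 0.3765] [0.253 0.15 ] 179
scene [ 0.5995 -0.2366] [ 0.004 -0.454] 173
scene [ 0.8287 -0.1849] [ 0.235 -0.411] 238
scene [ 0.8294 -0.247 ] [ 0.233 -0.473] 245
side [0.6174 0.2421] [0.04  0.024] 121
side [0.5367 0.24  ] [-0.04   0.025] 110
```

```bash
python3 - <<'E'
from h import *
sweep((.599,-.239),[(.003,-.44),(0,-.15),(0,-.006)],.019,.14)
env.move_l([.55,.05,.3],max_speed=.25)
print(env.read_clock())
for n in("scene","side"):
    for x in caps(n): print(n,x[0],B(x[0]).round(3),x[2])
cv2.imwrite("pics/end.png",cams.capture("scene")["color"])
E
```

```text
34.15
scene [0.7563 0.795 ] [0.2   0.571] 278
scene [0.5586 0.2225] [-0.019  0.006] 193
scene [0.6168 0.2426] [0.04  0.024] 90
scene [0.8246 0.3765] [0.253 0.15 ] 182
scene [ 0.8287 -0.1849] [ 0.235 -0.411] 238
scene [ 0.8294 -0.2468] [ 0.233 -0.473] 244
side [0.5777 0.2081] [-0.001 -0.009] 121
side [0.617  0.2442] [0.04  0.026] 137
side [0.5367 0.2407] [-0.04   0.025] 136
```

View pics/end.png

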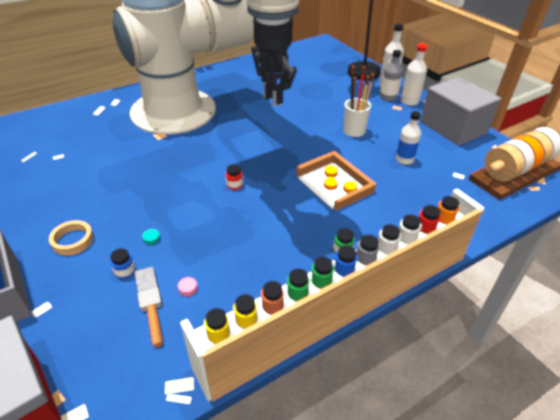

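All three caps lie flat in the bay at about (331,171), (330,183) and (350,187). The bystanders are where they were, and the hand is clear at (275,80).

```bash
python3 -c "
from workcell import workorder
print(workorder.close_job())"
```

```text
the job is handed in; nothing more can be done
None
```

I swept all three orange caps into the bay, where they lie flat and inside the required limits; nothing else looks moved in the last picture, the hand is clear, and the job is handed in at about 34 s (no verdict was returned).

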